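# Square a stacked heel in the gauge and show its breast to the inspection camera

### The arm

A 6-joint arm with a two-finger parallel gripper is mounted at the origin on a cart in front of the work surface, level with it; the furniture and walls round the work are solid. World frame = base frame: x ahead of the robot, y to its left, z up, the work surface at z = 0. Lengths are in m, angles in rad, forces in N, time in s.
With the tool pointing down it reaches from about 0.275 to 0.725 m from the base axis. Payload 5.6 kg.
Tool frame: the origin (TCP) lies midway between the tips of the shut fingers; the grasp point (between the pads) lies 19 mm behind it (manip.grip_depth is the distance from the TCP to the grasp point, in m); z points along the fingers, y is the line along which they close (so a half turn about z gives the same grasp; the last joint's range is limited). The gripper opens to 85 mm and grips with 20 to 120 N. Pads are 22 mm wide; open, the fingers measure 114 mm over their backs; the gripper's body (76 mm by 85 mm) begins 54 mm behind the grasp point. The pads swing forward as they close: fully open they stand 13 mm farther back than shut.
Start: joints at [-0.966, 0.255, 0.108, 0, -1.424, -0.285], TCP at [0.173, -0.522, 0.231] pointing down, gripper open.
Joint ranges: [-2.95, 2.95], [-1.21, 1.97], [-1.09, 1.5], [-2.87, 1.71], [-2.94, -0.07], [-3.05, 3.05]. Speed limits (rad/s): [2.57, 2.57, 3.14, 3.14, 3.14, 3.14].

### API

Orientations are given as a unit quaternion [w, x, y, z].
In Python, from rig import manip, vision gives the robot as it stands.
- The arm moves only by the tool carry_out, never from a script. Its argument "commands" is a list of rows, each a list of 3 entries, a list of its own where there are three numbers: the turn, a rotation vector about the tool's x, y, z in rad, then the shift along the tool's x, y, z in m, then the opening, from 0 (shut) to 1 (fully open). A call has 1 to 20 rows; each row is the pose to reach, as a shift and turn from the pose commanded when the call began, along the tool's axes at that moment; what a row does not reach only later rows make up. A row lasts 1/8 s, in which the tool goes at most 62.5 mm and 10.7 degrees, less where a joint would pass 70% of its speed; a pose out of reach is approached as far as the arm can. A call with a gripper value outside its range is refused whole. The fingers move at their own pace and stop on an object; the grip force is fixed at half the most. Time passes only in rows, so rows that repeat a pose let the fingers close. It gives the time, the measured TCP pose, the force, the opening and the grip force at its end, in the units of the state.
- manip.state(): the state, without advancing time (a new reading comes with each control period).
- vision.camera(name): name is "side" or "top" or "wrist"; returns a dict with "img" (384x512x3 uint8, red, green, blue), "z_map" (384x512 float32, m along the optical axis (not along the pixel's ray), 0 where there is no reading), "K" (3x3 intrinsics, pixels), "rvec" (rotation vector, rad) and "tvec" (3), from world to camera coordinates, as OpenCV has them. Camera axes: x right, y down, z forward; pixel columns grow to the right and rows downward; lengths in m; the calibration is good to about 2 mm. A picture is of the moment at which its call begins.
- manip.sign_off(): hands the job in; it is judged then, once.
The state is a dict: "time": time; "joints": joint angles; "joint_velocities": joint speeds; "joint_efforts": joint torques, N m; "tcp_pos": TCP position; "orientation": TCP orientation; "wrist_force": force on the tool from outside, world axes, zero at the start; "moment": the same for the moment, N m; "finger_gap": finger opening in m; "grip_force": force on a finger pad.
Only numpy, scipy, OpenCV 4.12 (cv2) and the standard library are available. Lean on these libraries where they do the work, as an engineer would, in place of code of your own. Each camera call takes 0.05 s, during which the arm holds its last target. There are 200 camera calls.

### The job

Push the stacked leather heel that stands on the heel gauge's plate into the corner of the two fences until it sits square and flush against both and has pushed the dial's spindle in. Then pick it up and hold it still in front of the inspection camera, still the same way up, its flat breast face square to the lens and level with the picture, centred on the lens axis and 100 mm from the lens front. The program finishes while still holding it there; keep clear of the camera and leave the other heel, the thread spool, the ink bottle and the beeswax where they stand.

Things in the scene. Friction and masses are not known exactly. Their poses are not given: they have to be found in the camera images.
- heel: stacked leather heel on the gauge plate, brown layers on a black foot, D-shaped from above: 58 mm (x) by 50 mm (y), 45 mm tall, 0.2 kg. Flat breast face at x = +29 mm; flat parallel sides y = +/-25 mm from the breast to x = -4 mm, then a half-round back, radius 25 mm. Origin: middle of the underside, z up. Starts skew (to 0.3 rad), 4 to 32 mm off the fences, breast toward the far one
- heel_breast (a point): centre of the heel's flat breast face (heel frame 29, 0, 22.5 mm)
- heel_back (a point): hindmost point of the heel's round back at mid height (heel frame -29, 0, 22.5 mm)
- heel_gauge: fixed steel plate 200 (x) x 140 (y) x 12 mm; two dark fences, tops 24 mm above the table, make an inside corner at its far left. Origin: centre of the underside, z up. Far fence's face at x = +25 mm, looking -x; left fence's at y = +45 mm, looking -y. Behind the far fence a dial, top 31 mm up. Heel flush in the corner: origin at (-4, 20, 12) mm, axes parallel
- gauge_corner (a point): the inside corner of the two fence faces at the plate's upper side (gauge frame 25, 45, 12 mm)
- dial_spindle (a joint): travel of the dial's spindle in the far fence, m: 0 = out (round tip 6 mm thick, 5 mm proud of the fence's face, 7 mm above the plate, at y = +5 mm of the gauge), 0.005 = pushed level with the face by the heel's breast. It gives only head-on (spring 0.2 to 0.4 N, less than the friction under the heel), not from the side
- camera_stand: stand of the inspection camera, fixed to the table behind the gauge: grey foot 100 x 110 mm, steel column 22 mm thick, 328 mm tall, its axis at x = +115 mm. Origin: on the table right under the centre of the lens front, which is 250 mm above it; z up, x away from the robot's side
- camera: camera on the stand: black lens in a ring light 62 mm across, grey body 44 x 44 mm. Origin: centre of the lens front. x: on the lens axis, back into the camera (it looks along -x, to the robot's side and 20 degrees down); y level, to the robot's left; z up in the picture. Presented heel: breast centre at (-100, 0, 0) mm, axes parallel to the camera's (leaning 20 degrees, top away from the camera)
- mate_heel: bystander: a second, equal heel, the mate of the pair, standing on the bench itself beside the gauge; same frame as the heel
- thread_spool: bystander: spool of pale thread with black ends, 48 mm across, 50 mm tall, standing; origin under its centre
- ink_bottle: bystander: small bottle of edge ink with a white cap, 31 mm across, 79 mm tall, standing; origin under its centre
- beeswax: bystander: yellow block of beeswax 36 x 53 x 20 mm, lying; origin under its centre
Things that resemble listed ones, but are neither listed nor needed, are in the scene too. What is shaped like the heel but pink, red or yellow is not meant.

How it is judged:
By the outcome, as a careful person would: the job done as asked, in the order asked, and still so for the second after the job is handed in, while the arm keeps its last pose, push and grip.
It also fails if it takes over 42 s, if anything falls off the work surface, if the arm or the gripper's body presses on something with over 40 N, if the wrist force passes 120 N, or if a joint passes its speed limit or range.

## Working session

There is one attempt and no reset: what is moved stays moved. The work goes in short steps, Python scripts to look and compute and a tool call to move; the robot and the scene stay as the last step left them, time stands still between calls to the robot, and variables do not carry over. Pictures are saved under pics/ and viewed, at most 12 in all, crops included, and the job is handed in when it is done.

Besides the shell and the picture viewer there is one more tool, called after "Emit:" as a command line: name --argument value ..., lists and objects as JSON in quotes. carry_out: Moves the arm, as the interface text tells. Its arguments: {"type":"object","properties":{"commands":{"type":"array"}},"required":["commands"]}

```bash
ls; mkdir -p pics; cat > h.py <<'E'
import numpy as np, cv2
from rig import manip, vision
def cam(n):
    c=vision.camera(n); c['R']=cv2.Rodrigues(np.array(c['rvec'],float))[0]; c['t']=np.array(c['tvec'],float).ravel(); return c
def ray(c,uv):
    d=np.linalg.inv(c['K'])@np.array([uv[0],uv[1],1.]); return -c['R'].T@c['t'], c['R'].T@d
def onz(c,uv,z):
    o,d=ray(c,uv); return o+d*(z-o[2])/d[2]
def proj(c,p): 
    q=c['K']@(c['R']@np.array(p,float)+c['t']); return q[:2]/q[2]
def cloud(c):
    v,u=np.mgrid[0:384,0:512]; z=c['z_map']
    k=np.linalg.inv(c['K'])@np.stack([u.ravel(),v.ravel(),np.ones(u.size)])
    return ((c['R'].T@(k*z.ravel()-c['t'][:,None])).T).reshape(384,512,3)
def save(n,c): cv2.imwrite(n,c['img'][:,:,::-1])
E
python3 - <<'E'
from h import *
cs=[cam('top'),cam('side')]
im=[cv2.resize(c['img'],(512,384)) for c in cs]
for n,c in zip(('top','side'),cs):
    save(f'pics/{n}0.png',c); print(n,-c['R'].T@c['t'],c['K'][0,0]); print(c['R'])
import pickle; pickle.dump(cs,open('c0.pkl','wb'))
print(manip.state())
E
```

```text
pics
top [0.39181013 0.12723296 1.0500571 ] 377.31532724325115
[[ 0.01216674 -0.99976246  0.01808312]
 [-0.9927825  -0.01423566 -0.11908084]
 [ 0.11930998 -0.01650378 -0.99271988]]
side [0.33847284 0.77951255 0.73487984] 401.4325413319547
[[-0.95447491 -0.29736298  0.02351399]
 [-0.20514847  0.59716715 -0.77543891]
 [ 0.21654504 -0.74496084 -0.63098462]]
{'time': 0.1, 'joints': array([-9.66419723e-01,  2.55679527e-01,  1.07150903e-01, -4.01843201e-04,
       -1.42387439e+00, -2.84596071e-01]), 'joint_velocities': array([ 0.00064477, -0.00204672,  0.00224702,  0.00197903, -0.00191183,
       -0.00030071]), 'joint_efforts': array([-2.71143981e-03, -3.87604380e+01,  2.38474596e+01,  5.37800252e+00,
       -3.80120138e-03,  4.26975959e-06]), 'tcp_pos': array([ 0.17281106, -0.52169847,  0.23050041]), 'orientation': array([-1.66011072e-04, -1.59180623e-01,  9.87249130e-01,  8.10739571e-04]), 'wrist_force': array([ 0.09856013,  0.22133593, -0.63693517]), 'moment': array([0.05384801, 0.04088913, 0.00069402]), 'grip_force': 0.0, 'finger_gap': 0.08577620140730749}
```

View pics/top0.png

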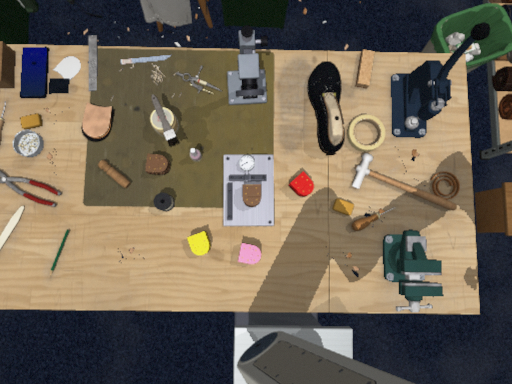

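View pics/side0.png

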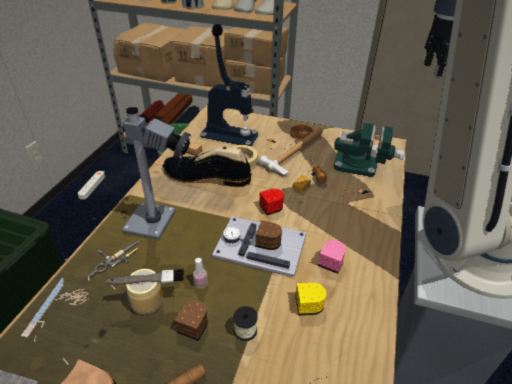

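Top view: the task heel is the brown one on the steel plate, at (252,193). Things it could be confused with: the mate heel on the mat (157,162), red (302,184), yellow (200,243), pink (250,254), beeswax (344,206) and cork or wood bits (115,173). The camera stand is at (248,75). I'll check the choice in a close crop.

```bash
python3 - <<'E'
from h import *
import pickle; cs=pickle.load(open('c0.pkl','rb'))
t,s=cs
a=cv2.resize(t['img'][145:235,215:285],None,fx=5,fy=5,interpolation=cv2.INTER_CUBIC)
b=cv2.resize(s['img'][210:280,205:315],None,fx=4,fy=4,interpolation=cv2.INTER_CUBIC)
o=np.zeros((450,800,3),np.uint8); o[:,:350]=a; o[:280,355:795]=b
cv2.imwrite('pics/crop1.png',o[:,:,::-1])
P=cloud(t)
for n,(u,v) in dict(heel=(252,188),plate=(265,210),table=(200,220),fence=(250,179),dial=(247,163),camtop=(247,42),body=(248,65),foot=(233,95)).items():
    print(n,P[v,u].round(4),t['img'][v,u],onz(t,(u,v),0).round(3))
p=P[150:235,215:285]
for lo,hi in((.045,.07),(.018,.028),(.006,.016)):
    m=(p[...,2]>lo)&(p[...,2]<hi); print(lo,m.sum(),p[m].min(0).round(3),p[m].max(0).round(3),np.median(p[m][:,2]))
E
```

```text
heel [0.519  0.1166 0.0546] [131  98  75] [0.526 0.116 0.   ]
plate [0.4637 0.0796 0.0143] [198 198 211] [0.465 0.079 0.   ]
table [ 0.4346  0.2591 -0.0021] [199 169 126] [0.435 0.259 0.   ]
fence [0.5479 0.122  0.0234] [114 115 128] [0.551 0.122 0.   ]
dial [0.5908 0.1309 0.0318] [224 226 230] [0.597 0.131 0.   ]
camtop [0.7952 0.1336 0.3028] [122 126 135] [0.959 0.136 0.   ]
body [0.7499 0.1309 0.292 ] [156 162 173] [0.888 0.132 0.   ]
foot [0.7903 0.1737 0.0147] [124 129 138] [0.796 0.174 0.   ]
0.045 367 [0.473 0.092 0.049] [0.53  0.141 0.062] 0.05621268828588542
0.018 440 [0.434 0.063 0.018] [0.614 0.187 0.028] 0.024056430119023364
0.006 2567 [0.409 0.051 0.006] [0.631 0.221 0.016] 0.011760601714374978
```

View pics/crop1.png

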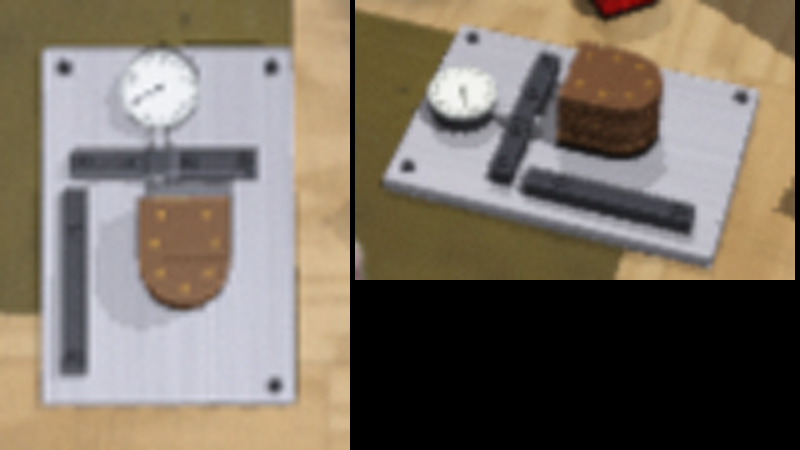

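The crop confirms it: the brown nailed heel stands on the steel plate, breast toward the far fence, dial behind the fence, left fence at the left. Next I'll measure the plate, heel, stand and lens.

```bash
cat > meas.py <<'E'
from h import *
def rect(pts):
    r=cv2.minAreaRect(np.float32(pts)*1000); return r
def hull_on(c,mask,z):
    cn=max(cv2.findContours(mask.astype(np.uint8),0,1)[0],key=cv2.contourArea)[:,0].astype(float)
    return np.array([onz(c,p,z)[:2] for p in cn])
E
python3 - <<'E'
from meas import *
import pickle; t,s=pickle.load(open('c0.pkl','rb'))
for n,c,(u0,u1,v0,v1) in(('top',t,(215,285,145,235)),('side',s,(205,315,210,282))):
    P=cloud(c); hsv=cv2.cvtColor(c['img'],cv2.COLOR_RGB2HSV).astype(int)
    roi=np.zeros((384,512),bool); roi[v0:v1,u0:u1]=1
    m=roi&(hsv[...,1]<50)
    m=cv2.morphologyEx(m.astype(np.uint8),cv2.MORPH_OPEN,np.ones((3,3)))
    m=cv2.morphologyEx(m,cv2.MORPH_CLOSE,np.ones((7,7)))
    r=rect(hull_on(c,m,.012)); print(n,'plate',r)
    h=roi&(P[...,2]>.045)&(hsv[...,1]>60)&(hsv[...,0]<20)
    pts=hull_on(c,h,.057); print(n,'heel',h.sum(),rect(pts), np.median(P[h][:,2]))
P=cloud(t)
# stand: points
q=P.reshape(-1,3); 
for lo,hi in((.2,.34),(.01,.03)):
    m=(q[:,0]>.66)&(q[:,0]<.9)&(q[:,1]>.05)&(q[:,1]<.21)&(q[:,2]>lo)&(q[:,2]<hi); print(lo,m.sum(),q[m].min(0).round(3),q[m].max(0).round(3))
P=cloud(s).reshape(-1,3); m=(P[:,0]>.64)&(P[:,0]<.95)&(P[:,1]>.05)&(P[:,1]<.21)&(P[:,2]>.19)&(P[:,2]<.36)
print(m.sum(),P[m].min(0).round(3),P[m].max(0).round(3))
m=(q[:,0]<.6)&(q[:,0]>.1)&(q[:,2]>.1)&(q[:,1]<0)&(q[:,1]>-.5); print('vise',q[m][:,2].max() if m.sum() else 0)
E
```

```text
top plate ((521.322265625, 127.19824981689453), (198.54408264160156, 140.1034393310547), 0.7274670600891113)
top heel 361 ((501.41253662109375, 117.63072204589844), (55.94444274902344, 45.150264739990234), 0.8406054973602295) 0.05632090427176044
side plate ((522.064697265625, 132.34869384765625), (200.96173095703125, 147.31053161621094), 0.9264122247695923)
side heel 414 ((502.2527770996094, 125.69047546386719), (57.568939208984375, 62.80607604980469), 3.1653831005096436) 0.056766428271663505
0.2 1435 [0.689 0.091 0.237] [0.825 0.156 0.33 ]
0.01 654 [0.766 0.079 0.01 ] [0.871 0.192 0.029]
1962 [0.691 0.092 0.19 ] [0.828 0.162 0.33 ]
vise 0.635314735816702
```

```bash
cat > mv.py <<'E'
from h import *
from scipy.spatial.transform import Rotation as Ro
def cur():
    s=manip.state(); w,x,y,z=s['orientation']; return np.array(s['tcp_pos']),Ro.from_quat([x,y,z,w]),s
def down(yaw,lean=0.):  # tool y = world y turned by yaw; lean tips fingers forward (+x)
    return Ro.from_euler('z',yaw)*Ro.from_euler('y',-lean)*Ro.from_quat([0,1,0,0])
def to(p,R):
    p0,R0,s=cur(); print('turn',(R0.inv()*R).as_rotvec().round(4),'shift',R0.inv().apply(np.array(p)-p0).round(4),'t',s['time'],'F',np.round(s['wrist_force'],1))
E
python3 - <<'E'
from mv import *
p,R,s=cur(); print(R.as_matrix().round(3)); print(down(.014,.35).as_matrix().round(3))
to([.46,.13,.30],down(.014)); to([.2,-.45,.32],R)
from h import *; import pickle; t,_=pickle.load(open('c0.pkl','rb')); q=cloud(t).reshape(-1,3)
m=(q[:,0]<.62)&(q[:,0]>.2)&(q[:,2]>.05)&(q[:,1]<0.05)&(q[:,1]>-.38); print('vise',np.percentile(q[m][:,2],[50,90,99,100]), q[m][q[m][:,2]>.1][:5])
E
```

```text
[[-0.949 -0.314 -0.001]
 [-0.314  0.949  0.002]
 [ 0.     0.002 -1.   ]]
[[-0.939 -0.014  0.343]
 [-0.013  1.     0.005]
 [-0.343  0.    -0.939]]
turn [ 1.600e-03 -3.000e-04  3.057e-01] shift [-0.4775  0.5285 -0.0687] t 0.1 F [ 0.1  0.2 -0.6]
turn [0. 0. 0.] shift [-0.0483  0.0597 -0.0894] t 0.1 F [ 0.1  0.2 -0.6]
vise [0.12556185 0.56806292 0.61810999 0.63531474] [[ 0.37972153 -0.29159781  0.10095739]
 [ 0.37727631 -0.29363251  0.10185735]
 [ 0.37757237 -0.31899868  0.10170149]
 [ 0.37477623 -0.29064814  0.10267435]
 [ 0.37479169 -0.29352453  0.10188242]]
```

Emit:
carry_out --commands '[[[0, 0, 0], [0, 0, -0.06], 1], [[0, 0, 0.15], [-0.2, 0.22, -0.07], 1], [[0, 0, 0.3057], [-0.4775, 0.5285, -0.0687], 1], [[0, 0, 0.3057], [-0.4775, 0.5285, -0.0687], 1], [[0, 0, 0.3057], [-0.4775, 0.5285, -0.0687], 1], [[0, 0, 0.3057], [-0.4775, 0.5285, -0.0687], 1], [[0, 0, 0.3057], [-0.4775, 0.5285, -0.0687], 1], [[0, 0, 0.3057], [-0.4775, 0.5285, -0.0687], 1], [[0, 0, 0.3057], [-0.4775, 0.5285, -0.0687], 1], [[0, 0, 0.3057], [-0.4775, 0.5285, -0.0687], 1], [[0, 0, 0.3057], [-0.4775, 0.5285, -0.0687], 1], [[0, 0, 0.3057], [-0.4775, 0.5285, -0.0687], 1], [[0, 0, 0.3057], [-0.4775, 0.5285, -0.0687], 1], [[0, 0, 0.3057], [-0.4775, 0.5285, -0.0687], 1], [[0, 0, 0.3057], [-0.4775, 0.5285, -0.0687], 1]]'

```text
time: 1.98
tcp_pos: [0.4598, 0.129, 0.3]
orientation: [-0.0, -0.007, 1.0, -0.0]
wrist_force: [0.0, 0.0, 0.7]
finger_gap: 0.0855
grip_force: 0.0
```

```bash
python3 - <<'E'
from mv import *
import pickle
c=cam('wrist'); save('pics/w1.png',c); pickle.dump(c,open('w1.pkl','wb'))
print(-c['R'].T@c['t'],c['R'].round(3),c['K'][0])
for n,p in dict(heel=(.5014,.1176,.057),lens=(.70,.13,.25),corner=(.546,.172,.012)).items(): print(n,proj(c,p))
E
```

```text
[0.38203519 0.1272146  0.44331498] [[-0.014  1.    -0.   ]
 [ 0.951  0.013  0.308]
 [ 0.308  0.004 -0.951]] [299.59454931   0.         256.60703016]
heel [248.3796696  188.46717165]
lens [254.96380875 450.76974605]
corner [284.35106405 208.01123656]
```

View pics/w1.png

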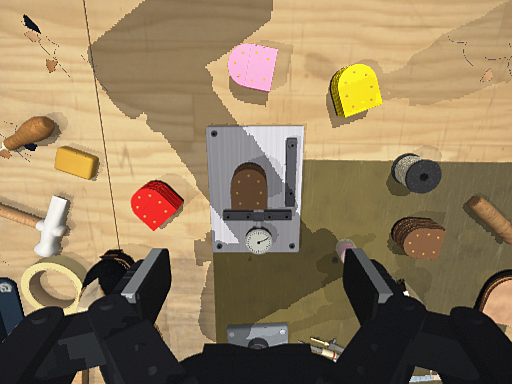

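Wrist view: the heel is at (250,190) with its breast down toward the far fence (y≈215), the left fence at (291,172) and the dial at (258,240). Now to fit lines to the heel, plate and fences.

```bash
cat >> meas.py <<'E'
def line(pts):  # direction & point
    vx,vy,x,y=cv2.fitLine(np.float32(pts),cv2.DIST_HUBER,0,.0005,.001).ravel(); return np.array([vx,vy]),np.array([x,y])
def runs(c,msk,z,axis,rng,last=True):
    "edge points: for each row/col in rng, the first/last mask pixel, with half-pixel edge, on plane z"
    out=[]
    for k in rng:
        i=np.flatnonzero(msk[k] if axis=='row' else msk[:,k])
        if len(i):
            e=(i[-1]+.5) if last else i[0]-.5
            out.append(onz(c,(e,k) if axis=='row' else (k,e),z)[:2])
    return np.array(out)
E
python3 - <<'E'
from meas import *
import pickle
c=pickle.load(open('w1.pkl','rb')); P=cloud(c); hsv=cv2.cvtColor(c['img'],cv2.COLOR_RGB2HSV).astype(int)
roi=np.zeros((384,512),bool); roi[150:216,220:282]=1
h=roi&(P[...,2]>.05)&(P[...,2]<.065)
v,u=np.nonzero(h); print('heel px',h.sum(),u.min(),u.max(),v.min(),v.max(),'z',np.median(P[h][:,2]))
for n,a,r,l in(('left +y','row',range(v.max()-16,v.max()-2),True),('right -y','row',range(v.max()-16,v.max()-2),False),('breast','col',range(u.min()+4,u.max()-3),True),('back','col',range(u.min(),u.max()),False)):
    q=runs(c,h,.057,a,r,l); d,p=line(q); ang=np.arctan2(d[1],d[0]); print(n,np.degrees(ang).round(2),p.round(4), q.min(0).round(4))
cen=P[h]; print('cloud heel bounds',cen.min(0).round(4),cen.max(0).round(4))
# fences tops z=.024
d=(hsv[...,2]<80)&(hsv[...,1]<90)
f=np.zeros_like(d); f[140:206,280:305]=d[140:206,280:305]; v,u=np.nonzero(f); print('Lf',u.min(),u.max(),v.min(),v.max())
q=runs(c,f,.024,'row',range(145,200),False); D,p=line(q); print('left fence face',np.degrees(np.arctan(D[1]/D[0])).round(2),p.round(4))
f=np.zeros_like(d); f[200:225,220:296]=d[200:225,220:296]; v,u=np.nonzero(f); print('Ff',u.min(),u.max(),v.min(),v.max())
for cols in (range(272,290),):
    q=runs(c,f,.024,'col',cols,False); D,p=line(q); print('far fence face',np.degrees(np.arctan2(D[1],D[0])).round(2),p.round(4),q[:,0].round(4))
# plate edges
m=np.zeros_like(d); m[120:256,200:308]=((hsv[...,1]<40)&(hsv[...,2]>90)&(P[...,2]>.004))[120:256,200:308]
m=cv2.morphologyEx(m.astype(np.uint8),cv2.MORPH_OPEN,np.ones((3,3)))
for n,a,r,l in(('right','row',range(135,240),False),('left','row',range(135,240),True),('near','col',range(215,295),False),('far','col',range(215,295),True)):
    q=runs(c,m,.012,a,r,l); D,p=line(q); print('plate',n,np.degrees(np.arctan2(D[1],D[0])).round(2),p.round(4))
E
```

```text
heel px 1378 230 266 167 209 z 0.05719954611969226
left +y 1.38 [0.5168 0.1424] [0.5075 0.1422]
right -y -0.74 [0.518  0.0933] [0.5082 0.0931]
breast -89.19 [0.5318 0.1152] [0.5315 0.0979]
back -85.54 [0.4769 0.1171] [0.4711 0.0928]
cloud heel bounds [0.4734 0.0927 0.0501] [0.5317 0.142  0.0599]
Lf 285 295 140 205
left fence face 1.03 [0.4816 0.1694]
Ff 223 294 200 220
far fence face -47.1 [0.538  0.1647] [0.5425 0.5425 0.5424 0.5424 0.5424 0.5424 0.5424 0.5423 0.5423 0.5423
 0.5423 0.5422 0.5422 0.5279 0.5279 0.5279 0.5279 0.5279]
plate right 1.09 [0.5154 0.0565]
plate left 1.04 [0.5134 0.1958]
plate near -89.2 [0.4223 0.1154]
plate far -89.19 [0.6221 0.1059]
```

Choice is settled: the heel is about 15 mm from the far fence and 29 mm from the left one, with gauge yaw about 0.016. I'll grip it by its flat sides above fence height, slide it left, then far.

Emit:
carry_out --commands '[[[0, 0, -0.0025], [-0.055, -0.012, 0.06], 1], [[0, 0, -0.0025], [-0.055, -0.012, 0.12], 1], [[0, 0, -0.0025], [-0.055, -0.012, 0.18], 1], [[0, 0, -0.0025], [-0.055, -0.012, 0.22], 1], [[0, 0, -0.0025], [-0.055, -0.012, 0.25], 1], [[0, 0, -0.0025], [-0.055, -0.012, 0.272], 1], [[0, 0, -0.0025], [-0.055, -0.012, 0.272], 1], [[0, 0, -0.0025], [-0.055, -0.012, 0.272], 0.7], [[0, 0, -0.0025], [-0.055, -0.012, 0.272], 0.5], [[0, 0, -0.0025], [-0.055, -0.012, 0.272], 0.5], [[0, 0, -0.0025], [-0.055, -0.012, 0.272], 0.5], [[0, 0, -0.0025], [-0.055, -0.012, 0.272], 0.5]]'

```text
time: 3.52
tcp_pos: [0.5164, 0.1189, 0.0296]
orientation: [0.002, -0.009, 1.0, 0.0]
wrist_force: [-1.5, 0.4, 5.6]
finger_gap: 0.049
grip_force: 64.2
```

Emit:
carry_out --commands '[[[0, 0, 0], [0, 0, -0.001], 0.5], [[0, 0, 0], [0, 0.006, -0.001], 0.5], [[0, 0, 0], [0, 0.012, -0.001], 0.5], [[0, 0, 0], [0, 0.018, -0.001], 0.5], [[0, 0, 0], [0, 0.024, -0.001], 0.5], [[0, 0, 0], [0, 0.026, -0.001], 0.5], [[0, 0, 0], [0, 0.026, -0.001], 0.5]]'

```text
time: 4.4
tcp_pos: [0.515, 0.1442, 0.0297]
orientation: [0.0, -0.009, 1.0, -0.001]
wrist_force: [-0.2, -3.6, 6.8]
finger_gap: 0.0489
grip_force: 64.2
```

Emit:
carry_out --commands '[[[0, 0, 0], [0, 0.001, -0.0005], 0.5], [[0, 0, 0], [0, 0.002, -0.0005], 0.5], [[0, 0, 0], [0, 0.002, -0.0005], 0.5]]'

```text
time: 4.78
tcp_pos: [0.5147, 0.1463, 0.0297]
orientation: [-0.0, -0.008, 1.0, -0.0]
wrist_force: [-1.0, -2.8, 5.0]
finger_gap: 0.0492
grip_force: 63.9
```

Emit:
carry_out --commands '[[[0, 0, 0], [0, 0.001, -0.0005], 0.5], [[0, 0, 0], [0, 0.0015, -0.0005], 0.5], [[0, 0, 0], [0, 0.0015, -0.0005], 0.5]]'

```text
time: 5.15
tcp_pos: [0.5146, 0.1471, 0.0297]
orientation: [-0.0, -0.008, 1.0, -0.001]
wrist_force: [1.9, -6.0, 1.3]
finger_gap: 0.049
grip_force: 63.6
```

Emit:
carry_out --commands '[[[0, 0, 0], [-0.004, 0, -0.0005], 0.5], [[0, 0, 0], [-0.008, 0, -0.0005], 0.5], [[0, 0, 0], [-0.011, 0, -0.0005], 0.5], [[0, 0, 0], [-0.013, 0, -0.0005], 0.5], [[0, 0, 0], [-0.013, 0, -0.0005], 0.5]]'

```text
time: 5.78
tcp_pos: [0.5252, 0.1473, 0.0298]
orientation: [-0.003, -0.008, 1.0, -0.001]
wrist_force: [-5.3, -3.5, 6.6]
finger_gap: 0.049
grip_force: 64.4
```

Emit:
carry_out --commands '[[[0, 0, 0], [-0.001, 0, 0], 0.5], [[0, 0, 0], [-0.0015, 0, 0], 0.5], [[0, 0, 0], [-0.0015, 0, 0], 0.5]]'

```text
time: 6.15
tcp_pos: [0.5265, 0.1473, 0.0298]
orientation: [-0.003, -0.008, 1.0, -0.001]
wrist_force: [-7.6, -3.7, 7.8]
finger_gap: 0.0488
grip_force: 64.4
```

Emit:
carry_out --commands '[[[0, 0, 0], [-0.001, 0, -0.0005], 0.5], [[0, 0, 0], [-0.002, 0, -0.001], 0.5], [[0, 0, 0], [-0.002, 0, -0.001], 0.5]]'

```text
time: 6.52
tcp_pos: [0.529, 0.1474, 0.0299]
orientation: [-0.002, -0.008, 1.0, -0.001]
wrist_force: [-3.1, -4.8, -2.8]
finger_gap: 0.049
grip_force: 63.0
```

Emit:
carry_out --commands '[[[0, 0, 0], [-0.001, 0, -0.0005], 0.5], [[0, 0, 0], [-0.002, 0, -0.001], 0.5], [[0, 0, 0], [-0.002, 0, -0.001], 0.5]]'

```text
time: 6.9
tcp_pos: [0.5315, 0.1474, 0.031]
orientation: [-0.002, -0.008, 1.0, -0.001]
wrist_force: [-1.3, -5.0, -4.2]
finger_gap: 0.0489
grip_force: 62.9
```

Emit:
carry_out --commands '[[[0, 0, 0], [-0.001, 0, 0.0005], 0.5], [[0, 0, 0], [-0.0015, 0, 0.001], 0.5], [[0, 0, 0], [-0.0015, 0, 0.001], 0.5]]'

```text
time: 7.28
tcp_pos: [0.5317, 0.1474, 0.0303]
orientation: [-0.003, -0.008, 1.0, -0.001]
wrist_force: [-8.2, -3.9, 2.0]
finger_gap: 0.0492
grip_force: 63.8
```

```bash
python3 - <<'E'
from h import *
c=cam('top'); s=cam('side')
o=np.zeros((450,800,3),np.uint8)
o[:,:350]=cv2.resize(c['img'][145:235,215:285],(350,450),interpolation=cv2.INTER_CUBIC); o[:280,355:795]=cv2.resize(s['img'][210:280,205:315],(440,280),interpolation=cv2.INTER_CUBIC)
cv2.imwrite('pics/crop2.png',o[:,:,::-1])
E
```

```text
(no output)
```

View pics/crop2.png

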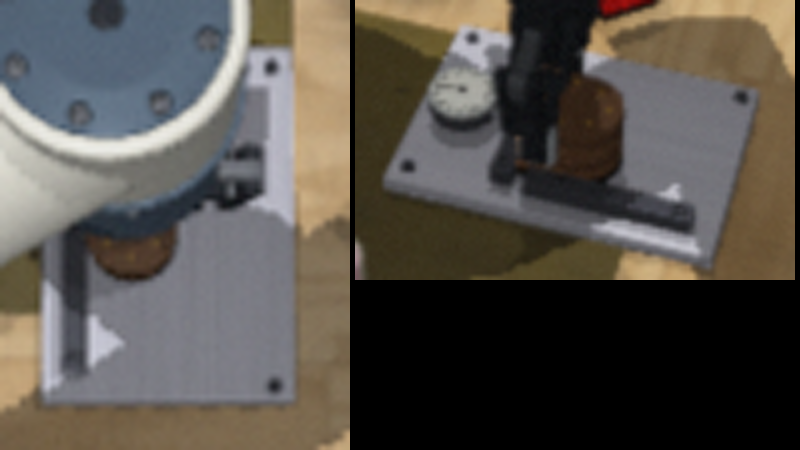

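The heel is now in the corner: the side view shows it against both fences and the dial needle has turned. I'll release, rise and look.

Emit:
carry_out --commands '[[[0, 0, 0], [0, 0, 0], 0.6], [[0, 0, 0], [0, 0, 0], 0.8], [[0, 0, 0], [0, 0, 0], 0.95], [[0, 0, 0], [0, 0, -0.01], 0.95], [[0, 0, 0], [0, 0, -0.05], 0.95], [[0, 0, 0], [0.03, 0, -0.11], 0.6], [[0, 0, 0], [0.07, -0.01, -0.17], 0.3], [[0, 0, 0], [0.07, -0.01, -0.2], 0], [[0, 0, 0], [0.07, -0.01, -0.2], 0]]'

```text
time: 8.5
tcp_pos: [0.4665, 0.138, 0.2367]
orientation: [0.005, -0.009, 1.0, 0.002]
wrist_force: [-0.1, 1.0, -0.8]
finger_gap: 0.0074
grip_force: 0.0
```

```bash
cat > look.py <<'E'
from meas import *
import sys
c=cam('wrist'); P=cloud(c); hsv=cv2.cvtColor(c['img'],cv2.COLOR_RGB2HSV).astype(int)
p0=[.518,.146,.057]; cu,cv=proj(c,p0); print('centre px',cu,cv)
h=(P[...,2]>.05)&(P[...,2]<.065)&(np.hypot(P[...,0]-.518,P[...,1]-.146)<.05)&(hsv[...,2]<150)
v,u=np.nonzero(h)
for n,a,r,l in(('left +y','row',range(v.max()-20,v.max()-2),True),('right -y','row',range(v.max()-20,v.max()-2),False),('breast','col',range(u.min()+4,u.max()-3),True)):
    q=runs(c,h,.057,a,r,l); d,p=line(q); print(n,np.degrees(np.arctan2(d[1],d[0])).round(2),p.round(4))
print('back',runs(c,h,.057,'col',range(u.min(),u.max()),False).min(0),'z',np.median(P[h][:,2]))
x0,y0=int(cu)-70,int(cv)-60
cv2.imwrite(sys.argv[1],cv2.resize(c['img'][max(y0,0):y0+120,x0:x0+140],None,fx=5,fy=5,interpolation=cv2.INTER_CUBIC)[:,:,::-1])
import pickle; pickle.dump(c,open('w.pkl','wb'))
E
python3 look.py pics/w2.png; python3 -c "
from mv import *
p,R,s=cur();print(p,s['time'])"
```

```text
centre px 262.64921254847485 211.48189271261
left +y 2.64 [0.5302 0.1707]
right -y 0.09 [0.5307 0.1215]
breast -89.12 [0.5461 0.1488]
back [0.48648986 0.12205587] z 0.05720968287752324
[0.46562091 0.13777358 0.23410064] 8.55
```

View pics/w2.png

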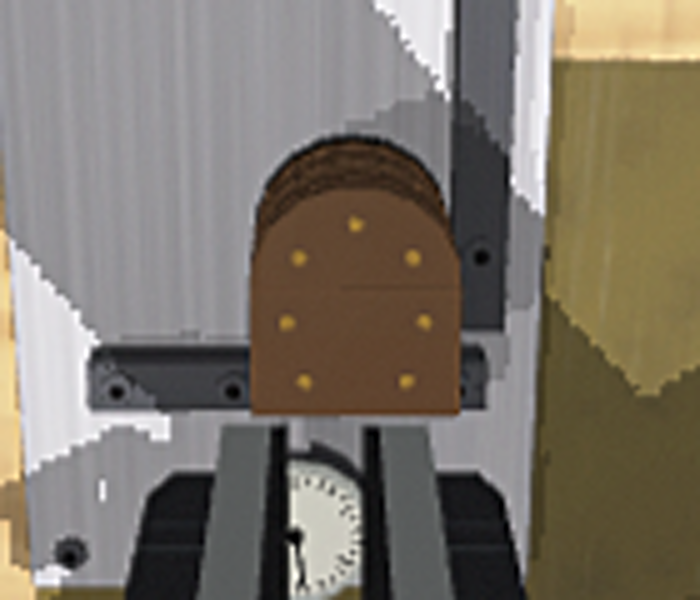

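The wrist crop shows the heel in the corner with no visible gap; its measured breast is at x=.546 and its left side at y=.171, matching the fences. Next, light low pushes with shut fingers, first from the back and then from the right, to make it flush.

Emit:
carry_out --commands '[[[0, 0, 0], [0.006, 0.009, 0.06], 0], [[0, 0, 0], [0.006, 0.009, 0.12], 0], [[0, 0, 0], [0.006, 0.009, 0.17], 0], [[0, 0, 0], [0.006, 0.009, 0.2], 0], [[0, 0, 0], [0.006, 0.009, 0.217], 0], [[0, 0, 0], [0.006, 0.009, 0.217], 0], [[0, 0, 0], [0.006, 0.009, 0.217], 0]]'

```text
time: 9.43
tcp_pos: [0.4585, 0.1459, 0.0139]
orientation: [-0.0, -0.008, 1.0, -0.0]
wrist_force: [-0.0, -0.6, 0.4]
finger_gap: 0.0003
grip_force: 0.0
```

Emit:
carry_out --commands '[[[0, 0, 0], [-0.004, 0, 0], 0], [[0, 0, 0], [-0.008, 0, 0], 0], [[0, 0, 0], [-0.01, 0, 0], 0], [[0, 0, 0], [-0.01, 0, 0], 0]]'

```text
time: 9.93
tcp_pos: [0.4689, 0.1462, 0.0144]
orientation: [0.0, -0.008, 1.0, 0.0]
wrist_force: [0.1, 0.4, -0.4]
finger_gap: 0.0005
grip_force: 0.0
```

Emit:
carry_out --commands '[[[0, 0, 0], [-0.003, 0, 0], 0], [[0, 0, 0], [-0.005, 0, 0], 0], [[0, 0, 0], [-0.007, 0, 0], 0], [[0, 0, 0], [-0.007, 0, 0], 0]]'

```text
time: 10.42
tcp_pos: [0.4757, 0.1463, 0.0144]
orientation: [-0.0, -0.008, 1.0, -0.0]
wrist_force: [0.5, -0.2, 0.2]
finger_gap: 0.0002
grip_force: 0.0
```

Emit:
carry_out --commands '[[[0, 0, 0], [-0.001, 0, 0], 0], [[0, 0, 0], [-0.002, 0, 0], 0], [[0, 0, 0], [-0.002, 0, 0], 0]]'

```text
time: 10.8
tcp_pos: [0.4762, 0.146, 0.0141]
orientation: [-0.001, -0.008, 1.0, -0.0]
wrist_force: [-5.4, 1.0, 2.4]
finger_gap: -0.0002
grip_force: 0.0
```

Emit:
carry_out --commands '[[[0, 0, 0], [0.015, 0, -0.002], 0], [[0, 0, 0], [0.015, -0.025, -0.002], 0], [[0, 0, 0], [0.015, -0.053, -0.002], 0], [[0, 0, 0], [-0.01, -0.053, -0.002], 0], [[0, 0, 0], [-0.035, -0.053, -0.002], 0], [[0, 0, 0], [-0.044, -0.053, -0.002], 0], [[0, 0, 0], [-0.044, -0.053, -0.002], 0], [[0, 0, 0], [-0.044, -0.048, -0.002], 0], [[0, 0, 0], [-0.044, -0.044, -0.002], 0], [[0, 0, 0], [-0.044, -0.044, -0.002], 0]]'

```text
time: 12.05
tcp_pos: [0.522, 0.1032, 0.0167]
orientation: [-0.0, -0.009, 1.0, -0.0]
wrist_force: [-1.3, -1.1, 2.5]
finger_gap: 0.0001
grip_force: 1.1
```

Emit:
carry_out --commands '[[[0, 0, 0], [0, 0.001, 0], 0], [[0, 0, 0], [0, 0.002, 0], 0], [[0, 0, 0], [0, 0.003, 0], 0], [[0, 0, 0], [0, 0.003, 0], 0]]'

```text
time: 12.55
tcp_pos: [0.5219, 0.1039, 0.0169]
orientation: [-0.001, -0.008, 1.0, -0.002]
wrist_force: [-0.5, -9.1, 7.0]
finger_gap: -0.0003
grip_force: 5.1
```

Emit:
carry_out --commands '[[[0, 0, 0], [0, -0.005, 0], 0], [[0, 0, 0], [0, -0.02, 0], 0], [[0, 0, 0], [0, -0.02, -0.06], 0], [[0, 0, 0], [0.03, 0.0, -0.12], 0.5], [[0, 0, 0], [0.06, 0.04, -0.18], 0.9], [[0, 0, 0], [0.06, 0.04, -0.22], 1], [[0, 0, 0], [0.06, 0.04, -0.22], 1]]'

```text
time: 13.42
tcp_pos: [0.4637, 0.1466, 0.2416]
orientation: [0.005, -0.009, 1.0, 0.003]
wrist_force: [0.3, 1.3, -0.8]
finger_gap: 0.0721
grip_force: 0.0
```

```bash
python3 look.py pics/w3.png; python3 - <<'E'
from mv import *
p,R,s=cur();print(p,R.as_matrix().round(4)[:,1],s['time'])
# camera stand, from first top and side pictures
import pickle; t,sd=pickle.load(open('c0.pkl','rb'))
o=np.zeros((480,790,3),np.uint8)
o[:,:300]=cv2.resize(t['img'][25:121,218:278],(300,480),interpolation=cv2.INTER_CUBIC); o[:480,310:790]=cv2.resize(sd['img'][95:215,115:235],(480,480),interpolation=cv2.INTER_CUBIC)
cv2.imwrite('pics/cam.png',o[:,:,::-1])
E
```

```text
centre px 255.01933467240144 211.96582774241728
left +y -1.97 [0.5315 0.1711]
right -y -0.27 [0.5318 0.1218]
breast -89.08 [0.5474 0.1412]
back [0.4865997  0.12250931] z 0.057147414494212415
[0.46254388 0.14590992 0.2385209 ] [-0.0175  0.9998  0.0035] 13.475
```

View pics/w3.png

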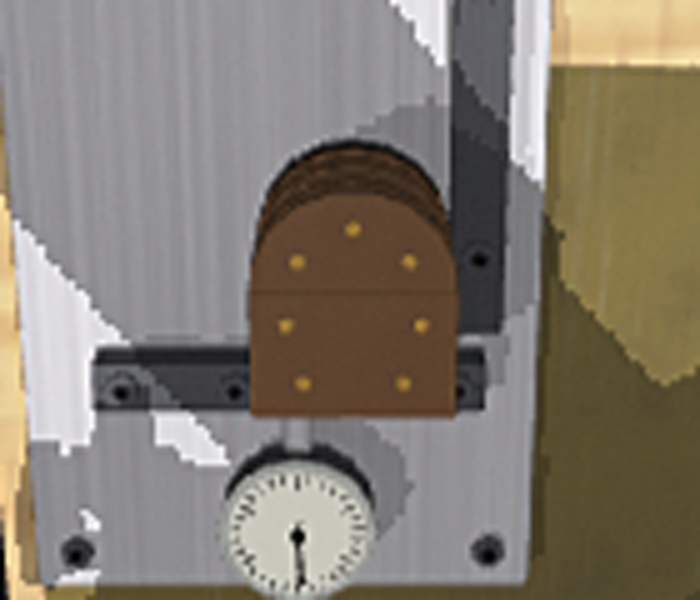

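View pics/cam.png

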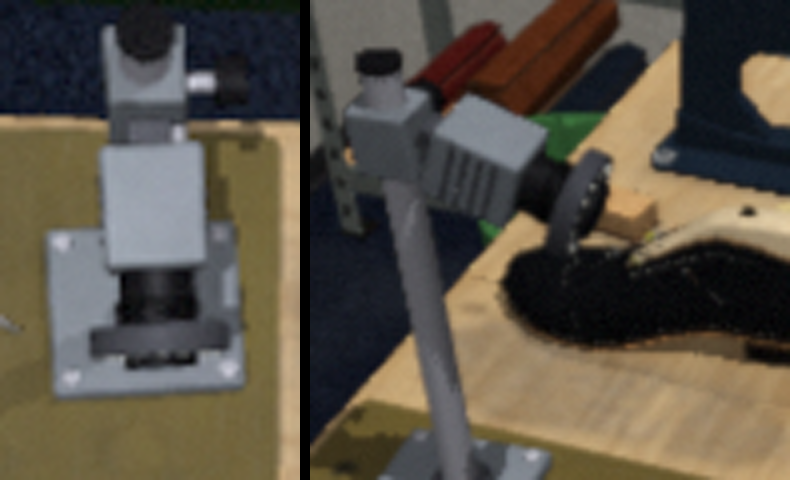

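The heel is square and flush in the corner, with the dial needle turned right round. The stand is slightly yawed. I'll tilt the wrist camera toward the lens to measure it.

```bash
python3 - <<'E'
from mv import *
to([.55,.13,.335],down(.0165,1.05)); to([.48,.14,.30],down(.0165,.4))
E
```

```text
turn [ 3.7000e-03 -1.0456e+00 -9.0000e-04] shift [-0.0876 -0.0171 -0.0962] t 13.475 F [-0.  -0.5 -0.9]
turn [ 3.700e-03 -3.956e-01  3.000e-04] shift [-0.0176 -0.006  -0.0614] t 13.475 F [-0.  -0.5 -0.9]
```

Emit:
carry_out --commands '[[[0, -0.2, 0], [-0.005, -0.006, -0.06], 1], [[0, -0.4, 0], [-0.02, -0.006, -0.0962], 1], [[0, -0.6, 0], [-0.04, -0.017, -0.0962], 1], [[0, -0.8, 0], [-0.0876, -0.017, -0.0962], 1], [[0, -1.0456, 0], [-0.0876, -0.017, -0.0962], 1], [[0, -1.0456, 0], [-0.0876, -0.017, -0.0962], 1], [[0, -1.0456, 0], [-0.0876, -0.017, -0.0962], 1], [[0, -1.0456, 0], [-0.0876, -0.017, -0.0962], 1], [[0, -1.0456, 0], [-0.0876, -0.017, -0.0962], 1]]'

```text
time: 14.6
tcp_pos: [0.5484, 0.1065, 0.3726]
orientation: [0.466, -0.024, 0.884, 0.01]
wrist_force: [0.5, 0.8, -0.6]
finger_gap: 0.0856
grip_force: 0.0
```

```bash
python3 - <<'E'
from mv import *
import pickle
c=cam('wrist'); save('pics/w4.png',c); pickle.dump(c,open('w4.pkl','wb'))
print(-c['R'].T@c['t'],c['R'].round(3)); print(proj(c,(.70,.125,.25)))
E
```

```text
[0.38757553 0.09742599 0.38864534] [[-0.053  0.999 -0.006]
 [ 0.282  0.02   0.959]
 [ 0.958  0.049 -0.283]]
[267.07606898 153.71990613]
```

View pics/w4.png

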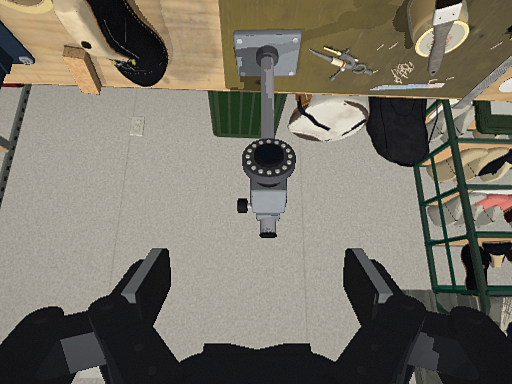

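The picture shows the ring light head-on at (269,158) with the lens at (269,155), and the stand foot at (268,53). Next I'll work out the lens pose.

```bash
python3 - <<'E'
from meas import *
import pickle
c=pickle.load(open('w4.pkl','rb')); P=cloud(c); t,s=pickle.load(open('c0.pkl','rb'))
g=c['img'].max(2)
d=np.zeros((384,512),np.uint8); d[132:186,236:304]=(P[132:186,236:304,0]<.735)&(P[132:186,236:304,0]>.6)
cn=max(cv2.findContours(d,0,1)[0],key=cv2.contourArea); print('near mask ellipse',cv2.fitEllipse(cn),cv2.boundingRect(cn))
def plane(p):
    m=p.mean(0); n=np.linalg.svd(p-m)[2][2]; n*=np.sign(n[0]); r=(p-m)@n
    k=abs(r)<.003; m=p[k].mean(0); n=np.linalg.svd(p[k]-m)[2][2]; n*=np.sign(n[0]); return m,n,k.sum()
e=cv2.fitEllipse(cn)[0]
v,u=np.mgrid[0:384,0:512]; rr=np.hypot((u-e[0])/26,(v-e[1])/22)
ring=P[(rr<.9)&(rr>.66)]; m,n,k=plane(ring); print('ring plane',m,n,k,len(ring),'yaw',np.degrees(np.arctan2(n[1],n[0])),'pitch',np.degrees(np.arcsin(n[2])))
for rad in(.2,.45,.55,.65): 
    q=P[rr<rad]; print('lens vs ring plane',rad,np.median((q-m)@n))
n0=np.array([np.cos(np.radians(20)),0,np.sin(np.radians(20))])
# front ellipse center cast on plane
o,dd=ray(c,e); print('ellipse centre on plane',o+dd*((m-o)@n)/(dd@n))
# foot: plane top, rectangle
for nm,cc in(('w4',c),('top',t),('side',s)):
    Q=cloud(cc); hs=cv2.cvtColor(cc['img'],cv2.COLOR_RGB2HSV)
    f=((Q[...,2]>.007)&(Q[...,2]<.03)&(Q[...,0]>.72)&(Q[...,0]<.92)&(Q[...,1]>.03)&(Q[...,1]<.23)&(hs[...,1]<60)&(hs[...,2]>60)).astype(np.uint8)
    f=cv2.morphologyEx(f,cv2.MORPH_OPEN,np.ones((3,3)))
    z=np.median(Q[f>0][:,2]); ct=max(cv2.findContours(f,0,1)[0],key=cv2.contourArea)[:,0]
    print(nm,'foot z',z,f.sum(),cv2.minAreaRect(np.float32([onz(cc,p,z)[:2]*1000 for p in ct])))
    b=(Q[...,2]>.2)&(Q[...,2]<.34)&(Q[...,0]>.66)&(Q[...,0]<.9)&(Q[...,1]>.05)&(Q[...,1]<.21)
    # ring slab: distance along n0
    if nm!='w4':
        q=Q[b]; a=(q-np.array([.70,.13,.25]))@n0; 
        r=q[(a<.012)]; print(nm,'ring y',r[:,1].min().round(4),r[:,1].max().round(4),'a min',np.percentile(a,[0,1,3,10]).round(4),'zmax',r[:,2].max().round(4))
E
```

```text
near mask ellipse ((268.33648681640625, 162.0721893310547), (49.43567657470703, 53.78824996948242), 88.32687377929688) (242, 138, 54, 48)
ring plane [0.69704149 0.12688512 0.26019653] [0.92017571 0.06897208 0.38538229] 116 670 yaw 4.286608379096671 pitch 22.66747511332186
lens vs ring plane 0.2 -0.004583680564819853
lens vs ring plane 0.45 -0.004201891491932657
lens vs ring plane 0.55 -0.0038555806667540118
lens vs ring plane 0.65 -0.0029665774949540463
ellipse centre on plane [0.69652531 0.12605625 0.26157733]
w4 foot z 0.014301979968844383 2287 ((816.078125, 135.2811279296875), (102.16534423828125, 109.64864349365234), 3.4233860969543457)
top foot z 0.01347975424024898 670 ((815.85400390625, 169.5787353515625), (99.6846694946289, 38.94131088256836), 4.603483200073242)
top ring y 0.0977 0.1563 a min [-0.0063 -0.0041 -0.0004  0.0062] zmax 0.287
side foot z 0.014128156498722753 975 ((817.9334106445312, 141.530517578125), (102.11843872070312, 113.60438537597656), 4.558037281036377)
side ring y 0.103 0.162 a min [-0.0053 -0.004  -0.0004  0.0065] zmax 0.2844
```

```bash
python3 - <<'E'
from meas import *
import pickle
c=pickle.load(open('w4.pkl','rb')); P=cloud(c)
g=cv2.cvtColor(c['img'],cv2.COLOR_RGB2GRAY)
m=np.zeros_like(g); m[136:184,242:298]=(g[136:184,242:298]>150)
n,l,st,ce=cv2.connectedComponentsWithStats(m)
k=[i for i in range(1,n) if 1<=st[i,4]<25 and 10<np.hypot(*(ce[i]-[269,158]))<25]
L=ce[k]; print(len(k)); 
for i in k: print(ce[i].round(1),st[i,4],P[int(round(ce[i][1])),int(round(ce[i][0]))].round(4))
if len(k)>=5:
    e=cv2.fitEllipse(np.float32(L)); print(e)
    yaw=np.radians(4.);p=np.radians(20); nn=np.array([np.cos(p)*np.cos(yaw),np.cos(p)*np.sin(yaw),np.sin(p)])
    Q=np.array([P[int(round(v)),int(round(u))] for u,v in L]); a=(Q-[.70,.1275,.25])@nn; print('LED along axis',a.round(4),np.median(a))
    o,d=ray(c,e[0])
    q0=np.array([.70,.1275,.25])+np.median(a)*nn; print('LED centre',o+d*((q0-o)@nn)/(d@nn))
    mm=Q[abs(a-np.median(a))<.004]; cm=mm.mean(0); nv=np.linalg.svd(mm-cm)[2][2]; print(cm,nv)
    u,v=e[0]; q=P[int(v)-4:int(v)+5,int(u)-4:int(u)+5].reshape(-1,3); print('lens along axis',np.percentile((q-[.70,.1275,.25])@nn,[0,25,50,75,100]).round(4), np.median(q,0))
    print(g[150:168:2,256:284:2])
E
```

```text
16
[260.6 142.1] 7 [0.7075 0.1186 0.2319]
[268.2 140.6] 5 [0.708  0.1269 0.2302]
[276.3 142.2] 6 [0.3876 0.0974 0.3886]
[253.7 145.4] 7 [0.7073 0.1104 0.2362]
[283.1 145.3] 7 [0.703  0.1438 0.2372]
[249.1 150.3] 7 [0.7041 0.1045 0.2442]
[287.7 150.1] 7 [0.7005 0.1491 0.2445]
[247. 156.] 9 [0.7007 0.1023 0.2531]
[289.5 155.8] 10 [0.6965 0.1505 0.2536]
[248.4 161.9] 11 [0.3876 0.0974 0.3886]
[288.9 162.1] 9 [0.6951 0.149  0.2615]
[253.1 167.3] 9 [0.6949 0.109  0.2685]
[284.  167.5] 6 [0.6925 0.1429 0.2697]
[260. 171.] 9 [0.6932 0.1166 0.2737]
[268.5 172. ] 12 [0.6913 0.1251 0.2753]
[277. 171.] 9 [0.6916 0.135  0.2738]
((268.4964904785156, 156.5969696044922), (31.301258087158203, 42.65144348144531), 90.6082992553711)
LED along axis [ 3.000e-04  6.000e-04 -2.474e-01  1.000e-03 -5.000e-04  3.000e-04
  0.000e+00  1.000e-04 -6.000e-04 -2.474e-01  7.000e-04  4.000e-04
  7.000e-04  1.000e-03  3.000e-04  8.000e-04] 0.0003048123013103907
LED centre [0.69896012 0.12649972 0.25393302]
[0.69900883 0.12739982 0.25380319] [-0.93970766 -0.07519409 -0.33360959]
lens along axis [-0.0062 -0.005  -0.0045 -0.004  -0.0029] [0.69317616 0.12537961 0.25585561]
[[13 15 15 15 12 18 16 15 15 16 19 18 17 17]
 [12 17 17  9 17 17 14 16 14 11 19 16 14 15]
 [18 14 16 20 12 15 15 17 15 18 15 14 19 13]
 [18 17 14 13 13 17 15 17 14 16 13 15 15 16]
 [15 14 11 15 17 14 17 17 18 14 17 15 17 21]
 [15 17 17 15 14 15 17 14 15 19 16 14 19 19]
 [28 23 21 16 15 16 16 17 16 15 16 26 25 43]
 [43 33 24 25 29 26 26 25 29 31 28 30 43 39]
 [42 44 41 21 23 26 27 27 26 32 40 42 43 90]]
```

```bash
python3 - <<'E'
from mv import *
p,R,s=cur(); print(p)
to([.50,.1467,.20],down(.0165)); to([.530,.1467,.10],down(.0165));to([.530,.1467,.0295],down(.0165))
import pickle
for f in('w4.pkl',):
    q=cloud(pickle.load(open(f,'rb'))).reshape(-1,3)
    for lo,hi in((.05,.1),(.1,.15),(.15,.2)):
        k=q[(q[:,0]>.78)&(q[:,0]<.85)&(q[:,1]>.1)&(q[:,1]<.17)&(q[:,2]>lo)&(q[:,2]<hi)]; print(len(k),np.percentile(k[:,0],[5,20]),k[:,1].min(),k[:,1].max())
E
```

```text
[0.54841191 0.10674233 0.37270203]
turn [0.0125 0.9705 0.0361] shift [0.1684 0.0434 0.0593] t 14.65 F [-0.   0.1  0.4]
turn [0.0125 0.9705 0.0361] shift [0.234  0.0424 0.1405] t 14.65 F [-0.   0.1  0.4]
turn [0.0125 0.9705 0.0361] shift [0.2922 0.0428 0.1803] t 14.65 F [-0.   0.1  0.4]
344 [0.79778047 0.79850509] 0.12473084617196967 0.14497925790478033
358 [0.79768519 0.79847956] 0.12481160885656693 0.14582284463383333
236 [0.79744692 0.79838929] 0.1247874990194771 0.14573964584106816
```

Emit:
carry_out --commands '[[[0, 0.2, 0], [0.04, 0.01, 0.015], 1], [[0.004, 0.38, 0.012], [0.08, 0.025, 0.03], 1], [[0.008, 0.57, 0.02], [0.12, 0.0434, 0.045], 1], [[0.01, 0.75, 0.03], [0.1684, 0.0434, 0.0593], 1], [[0.0125, 0.93, 0.0361], [0.1684, 0.0434, 0.0593], 1], [[0.0125, 0.9705, 0.0361], [0.205, 0.0429, 0.1], 1], [[0.0125, 0.9705, 0.0361], [0.234, 0.0424, 0.1405], 1], [[0.0125, 0.9705, 0.0361], [0.234, 0.0424, 0.1405], 1], [[0.0125, 0.9705, 0.0361], [0.234, 0.0424, 0.1405], 1]]'

```text
time: 15.78
tcp_pos: [0.5304, 0.1466, 0.1014]
orientation: [0.001, -0.009, 1.0, -0.0]
wrist_force: [0.2, 0.3, 0.6]
finger_gap: 0.0856
grip_force: 0.0
```

```bash
python3 - <<'E'
from mv import *
p,R,s=cur(); print(p,R.as_matrix().round(4))
to([.530,.1465,.0295],down(.0165))
E
```

```text
[0.53036321 0.14661518 0.1014211 ] [[-9.998e-01 -1.720e-02  2.300e-03]
 [-1.720e-02  9.999e-01 -2.000e-04]
 [-2.300e-03 -2.000e-04 -1.000e+00]]
turn [-0.0002  0.0023  0.0007] shift [ 0.0005 -0.0001  0.0719] t 15.775 F [0.2 0.3 0.6]
```

Emit:
carry_out --commands '[[[0, 0, 0], [0.0005, 0, 0.035], 1], [[0, 0, 0], [0.0005, 0, 0.06], 1], [[0, 0, 0], [0.0005, 0, 0.071], 1], [[0, 0, 0], [0.0005, 0, 0.071], 0.8], [[0, 0, 0], [0.0005, 0, 0.071], 0.5], [[0, 0, 0], [0.0005, 0, 0.071], 0.5], [[0, 0, 0], [0.0005, 0, 0.071], 0.5], [[0, 0, 0], [0.0005, 0, 0.071], 0.5]]'

```text
time: 16.77
tcp_pos: [0.5306, 0.1464, 0.0313]
orientation: [0.002, -0.008, 1.0, 0.001]
wrist_force: [-2.2, 1.5, 7.1]
finger_gap: 0.0488
grip_force: 63.7
```

```bash
python3 - <<'E'
from mv import *
p,R,s=cur(); print(p,R.as_matrix().round(4),s['wrist_force'])
B=np.array([.5468,.1464,.0345]); off=R.inv().apply(B-p); Rh=R.inv()*Ro.from_euler('z',.0165); print('off',off)
import pickle; pickle.dump((off,Rh),open('grasp.pkl','wb'))
E
```

```text
[0.53055595 0.14642901 0.03132522] [[-0.9999 -0.0166  0.0041]
 [-0.0166  0.9999  0.0011]
 [-0.0041  0.001  -1.    ]] [-2.20924473  1.45113671  7.0959178 ]
off [-0.01625428 -0.00029488 -0.00310814]
```

```bash
cat > tgt.py <<'E'
from mv import *
import pickle
off,Rh=pickle.load(open('grasp.pkl','rb'))
def target(lens,yaw,dist,pitch=np.radians(20)):
    Rc=Ro.from_euler('z',yaw)*Ro.from_euler('y',-pitch); B=np.array(lens)+Rc.apply([-dist,0,0]); Rt=Rc*Rh.inv(); return B-Rt.apply(off),Rt
E
python3 - <<'E'
from tgt import *
p,R,s=cur()
to(p+[-.005,0,.07],R)
P,T=target([.695,.1264,.25],.077,.125); print(P); to(P,T)
E
```

```text
turn [0. 0. 0.] shift [ 0.0047  0.0002 -0.07  ] t 16.775 F [-2.2  1.5  7.1]
[0.56372957 0.11657006 0.1987093 ]
turn [-0.0108 -0.3489 -0.0602] shift [-0.0334 -0.0302 -0.1673] t 16.775 F [-2.2  1.5  7.1]
```

Emit:
carry_out --commands '[[[0, 0, 0], [0, 0, -0.01], 0.5], [[0, 0, 0], [0, 0, -0.03], 0.5], [[0, 0, 0], [0.003, 0, -0.06], 0.5], [[-0.002, -0.06, -0.01], [0, -0.005, -0.09], 0.5], [[-0.005, -0.15, -0.03], [-0.01, -0.013, -0.12], 0.5], [[-0.008, -0.25, -0.045], [-0.02, -0.022, -0.145], 0.5], [[-0.0108, -0.32, -0.06], [-0.03, -0.03, -0.162], 0.5], [[-0.0108, -0.3489, -0.0602], [-0.0334, -0.0302, -0.1673], 0.5], [[-0.0108, -0.3489, -0.0602], [-0.0334, -0.0302, -0.1673], 0.5], [[-0.0108, -0.3489, -0.0602], [-0.0334, -0.0302, -0.1673], 0.5], [[-0.0108, -0.3489, -0.0602], [-0.0334, -0.0302, -0.1673], 0.5]]'

```text
time: 18.15
tcp_pos: [0.5631, 0.1163, 0.1958]
orientation: [0.173, -0.038, 0.984, 0.006]
wrist_force: [-0.2, 0.1, -3.3]
finger_gap: 0.049
grip_force: 62.7
```

```bash
python3 - <<'E'
from tgt import *
P,T=target([.695,.1264,.25],.077,.125); to(P,T)
P,T=target([.695,.1264,.25],.077,.1); to(P,T)
t,s=cam('top'),cam('side'); pickle.dump((t,s),open('c5.pkl','wb'))
o=np.zeros((480,790,3),np.uint8)
o[:,:300]=cv2.resize(t['img'][55:151,218:278],(300,480),interpolation=cv2.INTER_CUBIC); o[:480,310:790]=cv2.resize(s['img'][105:225,155:275],(480,480),interpolation=cv2.INTER_CUBIC)
cv2.imwrite('pics/p5.png',o[:,:,::-1])
for c in(t,s): print(proj(c,(.695,.1264,.25)),proj(c,np.array([.695,.1264,.25])-.125*np.array([.9369,.0723,.342])))
E
```

```text
turn [-0.0019 -0.0049 -0.    ] shift [-0.0016  0.0003 -0.0025] t 18.15 F [-0.2  0.1 -3.3]
turn [-0.0019 -0.0049 -0.    ] shift [-0.0266  0.0003 -0.0025] t 18.15 F [-0.2  0.1 -3.3]
[249.65304008  97.37682184] [252.80678728 153.85119089]
[187.05493056 147.48252261] [239.61999667 171.53754893]
```

View pics/p5.png

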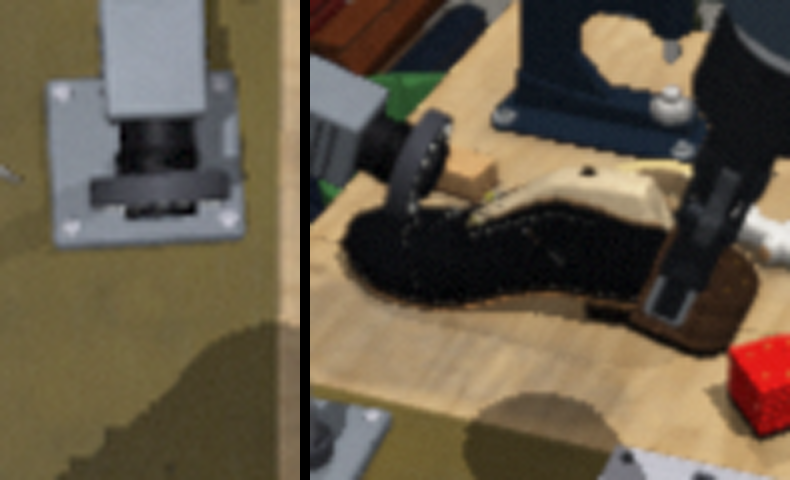

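The side view shows the heel held level with its breast edge from about (243,164) to (235,185) and the ring ahead at (184,146). Moving in to 100 mm.

Emit:
carry_out --commands '[[[-0.0019, -0.005, 0], [-0.006, 0.0003, -0.0025], 0.5], [[-0.0019, -0.005, 0], [-0.014, 0.0003, -0.0025], 0.5], [[-0.0019, -0.005, 0], [-0.022, 0.0003, -0.0025], 0.5], [[-0.0019, -0.005, 0], [-0.0266, 0.0003, -0.0025], 0.5], [[-0.0019, -0.005, 0], [-0.0266, 0.0003, -0.0025], 0.5], [[-0.0019, -0.005, 0], [-0.0266, 0.0003, -0.0025], 0.5], [[-0.0019, -0.005, 0], [-0.0266, 0.0003, -0.0025], 0.5]]'

```text
time: 19.12
tcp_pos: [0.587, 0.1182, 0.208]
orientation: [0.176, -0.038, 0.984, 0.008]
wrist_force: [-0.3, 0.2, -2.9]
finger_gap: 0.0491
grip_force: 62.7
```

```bash
cat > chk.py <<'E'
from tgt import *
lens=np.array([.695,.1264,.25]); yaw=.077
P,T=target(lens,yaw,.1); to(P,T)
s=cam('side'); pickle.dump(s,open('c6.pkl','wb')); Q=cloud(s)
Rc=Ro.from_euler('z',yaw)*Ro.from_euler('y',-np.radians(20))
H=Rc.inv().apply((Q.reshape(-1,3)-lens)).reshape(384,512,3)  # camera frame
hsv=cv2.cvtColor(s['img'],cv2.COLOR_RGB2HSV).astype(int)
# heel side face seen by depth
m=(abs(H[...,2])<.035)&(H[...,0]<-.07)&(H[...,0]>-.17)&(abs(H[...,1]-.025)<.012)&(hsv[...,2]<120)
q=H[m]; print('heel side pts',len(q)); 
if len(q)>20:
    print('y',np.median(q[:,1]),'x max',np.percentile(q[:,0],[97,99,100]).round(4),'z',np.percentile(q[:,2],[0,1,99,100]).round(4))
w=(abs(H[...,2])<.035)&(H[...,0]>-.02)&(H[...,0]<.03)&(abs(H[...,1])<.04); q=H[w]; print('ring',len(q),q.min(0).round(4),np.percentile(q[:,0],[1,5,20]).round(4),q.max(0).round(4))
for n,pt in dict(bt=(-.1,.025,.0225),bb=(-.1,.025,-.0225),kt=(-.133,.025,.0225),kb=(-.133,.025,-.0225),ringc=(.0045,0,0)).items(): print(n,proj(s,Rc.apply(pt)+lens).round(1))
o=cv2.resize(s['img'][115:205,165:285],(800,600),interpolation=cv2.INTER_CUBIC); cv2.imwrite('pics/p6.png',o[:,:,::-1])
E
python3 chk.py
```

```text
turn [ 0.0005  0.0016 -0.    ] shift [0.0001 0.0001 0.0007] t 19.125 F [-0.3  0.2 -2.9]
heel side pts 384
y 0.02488739088782342 x max [-0.1003 -0.0995 -0.099 ] z [-0.0236 -0.0224  0.0262  0.0302]
ring 346 [ 0.0005 -0.0266 -0.0265] [0.0006 0.001  0.0059] [0.0299 0.0348 0.0331]
bt [229.1 166. ]
bb [222.8 180.7]
kt [243.4 172.5]
kb [236.6 187. ]
ringc [185.1 146.6]
```

View pics/p6.png

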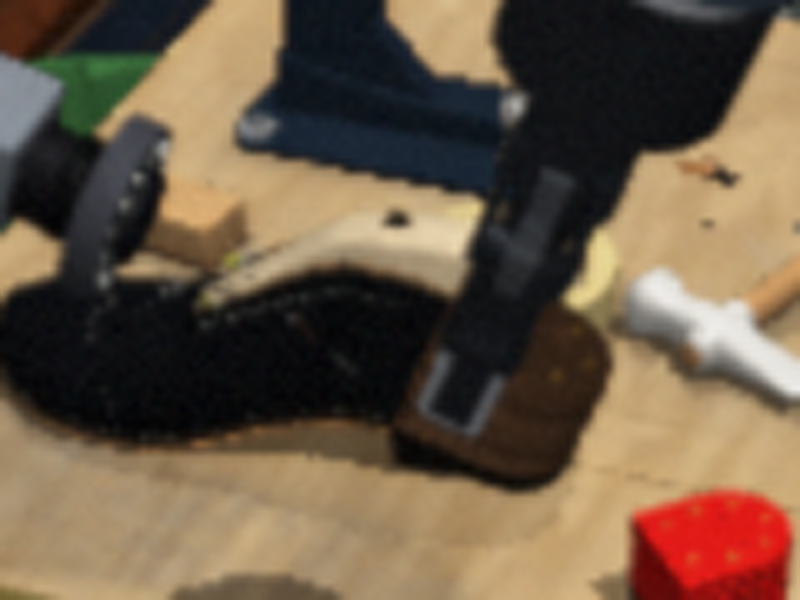

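The side view shows the heel facing the ring, its breast edge from (231,166) to (224,184), close to the predicted points. One more check, using the camera body's flat left face and the gripped heel in the same view.

```bash
python3 - <<'E'
from tgt import *
lens=np.array([.695,.1264,.25]); yaw=.077
Rc=Ro.from_euler('z',yaw)*Ro.from_euler('y',-np.radians(20))
s0=pickle.load(open('c0.pkl','rb')); s=pickle.load(open('c6.pkl','rb')); w=pickle.load(open('w4.pkl','rb'))
for n,c in(('side0',s0[1]),('side6',s),('top0',s0[0]),('w4',w)):
    H=Rc.inv().apply((cloud(c).reshape(-1,3)-lens)); 
    b=H[(H[:,0]>.04)&(H[:,0]<.12)&(abs(H[:,1])<.04)&(abs(H[:,2])<.04)]
    print(n,len(b),np.percentile(b,[1,5,50,95,99],axis=0).round(4).tolist())
    f=b[(abs(b[:,1]-.022)<.006)&(abs(b[:,2])<.018)&(b[:,0]<.095)&(b[:,0]>.05)]
    if 'side' in n:
        A=np.c_[f[:,0],f[:,2],np.ones(len(f))]; k=np.linalg.lstsq(A,f[:,1],rcond=None)[0]; print('  left face y: slope x,z',k.round(4),'med',np.median(f[:,1]),len(f))
    tp=b[(abs(b[:,2]-.022)<.006)&(abs(b[:,1])<.018)&(b[:,0]>.05)&(b[:,0]<.095)]
    if len(tp)>30: A=np.c_[tp[:,0],tp[:,1],np.ones(len(tp))]; print('  top face z: slope x,y',np.linalg.lstsq(A,tp[:,2],rcond=None)[0].round(4),np.median(tp[:,2]),len(tp))
H=Rc.inv().apply((cloud(s).reshape(-1,3)-lens)); hv=cv2.cvtColor(s['img'],cv2.COLOR_RGB2HSV).reshape(-1,3).astype(int)
f=H[(abs(H[:,1]-.025)<.004)&(abs(H[:,2])<.02)&(H[:,0]<-.101)&(H[:,0]>-.13)]; A=np.c_[f[:,0],f[:,2],np.ones(len(f))]; print('heel side',np.linalg.lstsq(A,f[:,1],rcond=None)[0].round(4),np.median(f[:,1]),len(f))
tp=H[(abs(H[:,2]-.0225)<.005)&(abs(H[:,1])<.024)&(H[:,0]<-.12)&(H[:,0]>-.155)&(hv[:,1]>60)]; 
if len(tp)>20: A=np.c_[tp[:,0],tp[:,1],np.ones(len(tp))]; print('heel top',np.linalg.lstsq(A,tp[:,2],rcond=None)[0].round(4),np.median(tp[:,2]),len(tp))
print(manip.state()['time'])
E
```

```text
side0 1031 [[0.0416, -0.0355, -0.0377], [0.0432, -0.0148, -0.0216], [0.0779, 0.0174, 0.0097], [0.1165, 0.0249, 0.0231], [0.1193, 0.0261, 0.0238]]
  left face y: slope x,z [-0.0144  0.002   0.0248] med 0.023825653415864217 256
  top face z: slope x,y [0.     0.004  0.0221] 0.02215868179173263 207
side6 1030 [[0.0409, -0.0341, -0.037], [0.0431, -0.0142, -0.0213], [0.0778, 0.0174, 0.01], [0.1169, 0.025, 0.0231], [0.1194, 0.0261, 0.0239]]
  left face y: slope x,z [-0.0085  0.0046  0.0242] med 0.023568605578839084 257
  top face z: slope x,y [-0.0093 -0.0026  0.0229] 0.022183035124354704 205
top0 823 [[0.0406, -0.0373, -0.0114], [0.0435, -0.0266, -0.0033], [0.0786, -0.0018, 0.0209], [0.1172, 0.0182, 0.0246], [0.1193, 0.0208, 0.0259]]
  top face z: slope x,y [-0.0095  0.0024  0.023 ] 0.022254433491222327 339
w4 1377 [[0.0407, -0.0384, -0.012], [0.0414, -0.0327, -0.0041], [0.0652, -0.0026, 0.022], [0.1174, 0.019, 0.0233], [0.1194, 0.0214, 0.024]]
  top face z: slope x,y [-0.0027 -0.0029  0.0229] 0.022696295382735838 507
heel side [0.021  0.0029 0.0283] 0.025755949487591218 100
heel top [ 0.0289 -0.0119  0.0263] 0.022222508617434536 159
19.175
```

Emit:
carry_out --commands '[[[0.0005, 0.0016, 0], [0.0001, 0.0001, 0.0007], 0.5], [[0.0005, 0.0016, 0], [0.0001, 0.0001, 0.0007], 0.5], [[0.0005, 0.0016, 0], [0.0001, 0.0001, 0.0007], 0.5], [[0.0005, 0.0016, 0], [0.0001, 0.0001, 0.0007], 0.5]]'

```text
time: 19.68
tcp_pos: [0.5874, 0.1184, 0.2074]
orientation: [0.176, -0.038, 0.984, 0.007]
wrist_force: [0.2, -0.5, -2.5]
finger_gap: 0.0486
grip_force: 62.7
```

```bash
python3 - <<'E'
from tgt import *
P,T=target([.695,.1264,.25],.077,.1); to(P,T)
s=manip.state(); print(abs(s['joint_velocities']).max(),s['grip_force'])
print(manip.sign_off())
E
```

```text
turn [ 0.0001  0.0003 -0.    ] shift [ 0.0002 -0.      0.0001] t 19.675 F [ 0.2 -0.5 -2.5]
0.0016572819754850669 62.67468452453613
the job is handed in; nothing more can be done
None
```

I pushed the heel flush into the gauge corner with the dial's spindle in, then handed the job in at 19.7 s with it held still at the measured pose 100 mm in front of the lens; position is good to about 1–2 mm and 1°, and no verdict came back.

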